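Put the washed storage jars' lids back on

ROBOT

A 6-joint arm with a two-finger parallel gripper is mounted at the origin on a cart in front of the work surface, level with it; the furniture and walls round the work are solid. World frame = base frame: x ahead of the robot, y to its left, z up, the work surface at z = 0. Lengths are in m, angles in degrees, forces in N, time in s.
With the tool pointing down it reaches from about 0.35 to 0.875 m from the base axis. Payload 4.2 kg.
Tool frame: the origin (TCP) lies on the centre line of the jaws, within the pads' length; the fingertips stand tip_reach ahead of it and the grasp point (between the pads) is the TCP (tip_reach is the distance from the TCP to the fingertips, in m); z points along the fingers, y is the line along which they close (so a half turn about z gives the same grasp; the last joint's range is limited). The gripper opens to 87 mm and grips with 3 to 60 N. Pads are 19 mm wide; open, the fingers measure 117 mm over their backs; the gripper's body (75 mm by 190 mm) begins 51 mm behind the grasp point.
Start: joints at [14.817, 22.042, 0.453, 0, -68.411, -14.817], TCP at [0.625, 0, 0.242] pointing down, gripper open.
Joint ranges: [-179.83, 179.83], [-69.29, 118.12], [-61.27, 80.66], [-181.25, 117.63], [-171.15, -9.14], [-177.46, 177.46]. Speed limits (degrees/s): [159.86, 159.86, 180, 180, 180, 180].

INTERFACE

Orientations are given as a 3x3 rotation matrix whose columns are the frame's x, y, z axes.
In Python, from station import sense, capture, finish_job, tip_reach gives the robot as it stands.
- The arm moves only by the tool arm_command, never from a script. Its argument "deltas" is a list of rows, each a list of 7 numbers: the turn, a rotation vector about the tool's x, y, z in rad, then the shift along the tool's x, y, z in cm, then the closure, from -1 (fully open) to 1 (shut), so that 0 is half open. In form: [[rx, ry, rz, dx, dy, dz, hand], ...]. A call has 1 to 8 rows; each row is the pose to reach, as a shift and turn from the pose commanded when the call began, along the tool's axes at that moment; what a row does not reach only later rows make up. A row lasts 1/12 s, in which the tool goes at most 41.7 mm and 7.16 degrees, less where a joint would pass 70% of its speed; a pose out of reach is approached as far as the arm can. A call with a gripper value outside its range is refused whole. The fingers move at their own pace and stop on an object; the grip force is fixed at half the most. Time passes only in rows, so rows that repeat a pose let the fingers close. It gives the time, the measured TCP pose, the force, the opening and the grip force at its end, in the units of the state.
- sense(): the state, without advancing time (a new reading comes with each control period).
- capture(name): name is "scene" or "side" or "wrist"; returns a dict with "pixels" (420x560x3 uint8, blue, green, red), "fovy" (degrees; the focal length in pixels is half the picture's height over the tangent of half this angle, whatever the lens; pixels are square), "cx", "cy" (the principal point, pixels), "rvec" (rotation vector, rad) and "tvec" (3), from world to camera coordinates, as OpenCV has them. Camera axes: x right, y down, z forward; pixel columns grow to the right and rows downward; lengths in m; the calibration is good to about 2 mm. A picture is of the moment at which its call begins. There is no depth.
- finish_job(): hands the job in; it is judged then, once.
The state is a dict: "time_s": time; "joints": joint angles; "joint_velocities": joint speeds; "effort": joint torques, N m; "tcp_pos": TCP position; "ee_rot": TCP orientation; "wrist_force": force on the tool from outside, world axes, zero at the start; "moment": the same for the moment, N m; "gripper_width": opening from 0.0 (shut) to 1.0 (fully open); "gripper_force": force on a finger pad.
Only numpy, scipy, OpenCV 4.12 (cv2) and the standard library are available. Lean on these libraries where they do the work, as an engineer would, in place of code of your own. Each camera call takes 0.05 s, during which the arm holds its last target. There are 200 camera calls.

TASK

Close the three white storage jars: put each wooden knobbed lid on the jar of its own size, the small lid on the small jar, the medium on the medium and the large on the large, so that every lid sits level and fully down on its rim. Leave the jars standing where they are, and do not move the orange plastic lid, the tomato beside them or the matchbox.

Things in the scene. Friction and masses are not known exactly. Their poses are not given: they have to be found in the camera images.
- small_lid: small wooden lid, right way up on the worktop: pale disc 68 mm wide, round upright knob 23 mm wide on top, black rubber plug below, tapering from 52 mm to 44 mm at its foot. Origin: centre of the plug's foot; z up. Above the origin: plug 0 to 10 mm, disc 10 to 18, thin neck 18 to 25, knob's grip 25 to 48 (top). About 60 g
- small_jar: small round open white ceramic jar, 64 mm across and 50 mm high, wall 4 mm, so its mouth is 56 mm wide; empty, loose, upright on the worktop. Origin: centre of its underside; z up. The small lid fits it with 2 mm of play all round; when seated, its disc rests on the rim and the lid's origin is 40 mm above the jar's origin
- medium_lid: medium wooden lid, right way up on the worktop: pale disc 88 mm wide, round upright knob 23 mm wide on top, black rubber plug below, tapering from 72 mm to 64 mm at its foot. Origin: centre of the plug's foot; z up. Above the origin: plug 0 to 10 mm, disc 10 to 18, thin neck 18 to 25, knob's grip 25 to 48 (top). About 90 g
- medium_jar: medium round open white ceramic jar, 84 mm across and 50 mm high, wall 4 mm, so its mouth is 76 mm wide; empty, loose, upright on the worktop. Origin: centre of its underside; z up. The medium lid fits it with 2 mm of play all round; when seated, its disc rests on the rim and the lid's origin is 40 mm above the jar's origin
- large_lid: large wooden lid, right way up on the worktop: pale disc 108 mm wide, round upright knob 23 mm wide on top, black rubber plug below, tapering from 92 mm to 84 mm at its foot. Origin: centre of the plug's foot; z up. Above the origin: plug 0 to 10 mm, disc 10 to 18, thin neck 18 to 25, knob's grip 25 to 48 (top). About 130 g
- large_jar: large round open white ceramic jar, 104 mm across and 50 mm high, wall 4 mm, so its mouth is 96 mm wide; empty, loose, upright on the worktop. Origin: centre of its underside; z up. The large lid fits it with 2 mm of play all round; when seated, its disc rests on the rim and the lid's origin is 40 mm above the jar's origin
- orange_lid: loose flat orange plastic lid without a knob, 73 mm across, 14 mm high; belongs to none of the jars, stays where it is. Origin: centre of its underside
- tomato: red tomato, 65 mm wide, 66 mm high, loose bystander close to the jars and lids (another tomato stands far back by the wall), stays where it is. Origin: centre of its underside
- matchbox: closed matchbox lying flat, 36 x 52 x 14 mm, loose bystander, stays where it is. Origin: centre of its underside; y along its length
Mind the look-alikes: they are no part of the job. What is shaped like the medium_lid but green is not meant.

How it is judged (in metres and radians):
At the end, for the whole second after the job is handed in: Each wooden lid is on the jar of its size: centred within 8 mm, its disc down on the rim (lid origin 36 to 44 mm above the jar's origin, measured along the jar's axis), level with the jar within 0.08 rad and knob up; the jars upright (0.08 rad) on the worktop; all at rest (under 20 mm/s) (horizontal distance between small_lid and small_jar below 0.008 m and z of small_lid in the frame of small_jar between 0.036 and 0.044 m and angle between the z axis of small_lid and the z axis of small_jar, either way round below 0.08 rad and angle between each of small_lid, medium_lid, large_lid's own z axis and vertical below 0.16 rad and angle between each of small_jar, medium_jar, large_jar's own z axis and vertical below 0.08 rad and height (world z) of each of small_jar, medium_jar, large_jar below 0.01 m and linear speed of each of small_lid, small_jar, medium_lid, medium_jar, large_lid, large_jar below 0.02 m/s and horizontal distance between medium_lid and medium_jar below 0.008 m and z of medium_lid in the frame of medium_jar between 0.036 and 0.044 m and angle between the z axis of medium_lid and the z axis of medium_jar, either way round below 0.08 rad and horizontal distance between large_lid and large_jar below 0.008 m and z of large_lid in the frame of large_jar between 0.036 and 0.044 m and angle between the z axis of large_lid and the z axis of large_jar, either way round below 0.08 rad); the robot touches nothing.
It fails at once if a jar is shoved more than 40 mm from its place or tipped over (distance of any of small_jar, medium_jar, large_jar from where it was at the start of the episode above 0.04 m or angle between any of small_jar, medium_jar, large_jar's own z axis and vertical above 0.5 rad).
It fails at once if the orange lid is moved more than 30 mm (distance of orange_lid from where it was at the start of the episode above 0.03 m).
It fails at once if the tomato is moved more than 30 mm (distance of tomato from where it was at the start of the episode above 0.03 m).
It fails at once if the matchbox is moved more than 30 mm (distance of matchbox from where it was at the start of the episode above 0.03 m).
It also fails if it takes over 88 s, if anything falls off the work surface, if the arm or the gripper's body presses on something with over 40 N, if the wrist force passes 120 N, or if a joint passes its speed limit or range.

## Working session

There is one attempt and no reset: what is moved stays moved. The work goes in short steps, Python scripts to look and compute and a tool call to move; the robot and the scene stay as the last step left them, time stands still between calls to the robot, and variables do not carry over. Pictures are saved under pics/ and viewed, at most 14 in all, crops included, and the job is handed in when it is done.

Besides the shell and the picture viewer there is one more tool, called after "Request:" as name(argument=value, ...), one argument or row to a line, values as JSON. arm_command: Moves the arm, as the interface text tells. Its arguments: {"type":"object","properties":{"deltas":{"type":"array"}},"required":["deltas"]}

```bash
mkdir -p pics; python3 - <<'E'
from station import *
import cv2,numpy as np
print(sense(),tip_reach)
for n in("scene","side","wrist"):
    c=capture(n);np.save(f'{n}0.npy',c,allow_pickle=True);cv2.imwrite(f'pics/{n}0.png',c['pixels'])
    print(n,{k:v for k,v in c.items() if k!='pixels'})
E
```

```text
{'time_s': 0.0, 'joints': array([ 1.48163199e+01,  2.20912733e+01,  3.79228523e-01, -2.91568356e-02,
       -6.84111332e+01, -1.48170732e+01]), 'joint_velocities': array([-0.06704081,  0.00446491, -0.0100037 ,  0.01232285, -0.06580569,
        0.02853419]), 'effort': array([ 5.69075401e-04, -3.90661991e+01,  1.87403029e+01,  4.22001421e+00,
        1.09914420e-02, -1.81494070e-04]), 'tcp_pos': array([6.24434172e-01, 1.76443333e-05, 2.40449968e-01]), 'ee_rot': array([[-2.00793284e-04, -9.99997561e-01, -2.19933800e-03],
       [-9.99999976e-01,  2.00996774e-04, -9.23026001e-05],
       [ 9.27444348e-05,  2.19931941e-03, -9.99997577e-01]]), 'wrist_force': array([ 0.17755983,  0.5627372 , -0.12461872]), 'moment': array([-0.02681985,  0.03105928, -0.06931702]), 'gripper_force': 0.0, 'gripper_width': 0.9974505717153352} 0.019
scene {'fovy': 44.993737866731855, 'cx': 282.31542744494936, 'cy': 201.2083140495433, 'rvec': array([ 2.11363912, -0.55099702,  0.31495781]), 'tvec': array([-0.44973297,  0.19759059,  1.25575641])}
side {'fovy': 45.880374045983515, 'cx': 273.87851713187666, 'cy': 215.74549955338642, 'rvec': array([ 2.15093994,  0.35060961, -0.1862299 ]), 'tvec': array([-0.54521868, -0.05098295,  1.53396179])}
wrist {'fovy': 66.65684061848172, 'cx': 279.89136024094023, 'cy': 211.3851593160375, 'rvec': array([1.38910863e-03, 3.11578860e+00, 3.91168395e-01]), 'tvec': array([ 0.62365043, -0.02910748,  0.38908155])}
```

View pics/scene0.png

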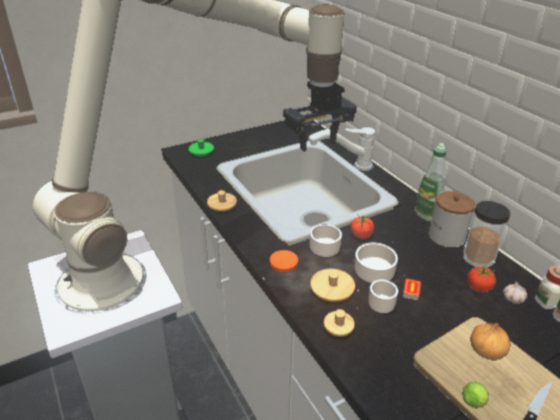

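View pics/side0.png

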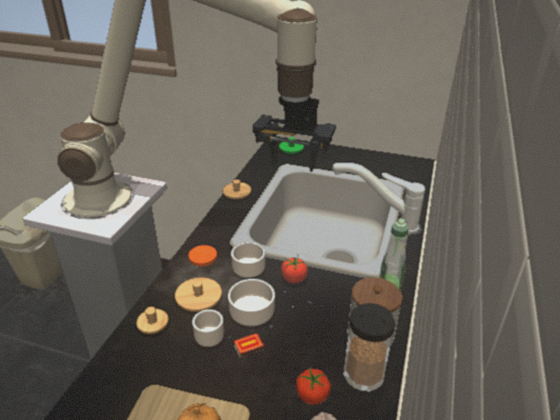

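View pics/wrist0.png

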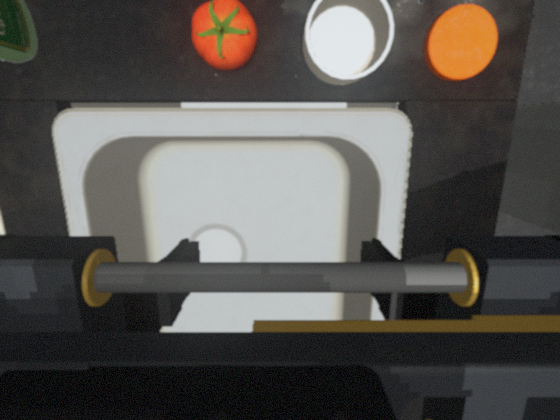

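The scene view shows these candidates:
- **Wooden lids:** (222,201) medium, (332,284) large, (339,322) small.
- **Jars:** (325,240) medium, (376,262) large, (383,296) small.
- **Look-alikes and bystanders:** green lid (201,148), orange lid (284,260), pot lid (455,203), tomatoes at (362,228) and (482,279), matchbox (412,288).

In the side view the lids are at (237,190), (198,294) and (152,321), and the jars at (248,260), (251,302) and (208,328). The wrist view shows the medium jar, the tomato and the orange lid at the top.

```bash
cat > h.py <<'E'
import cv2,numpy as np
from station import *
def cam(c):
    f=210/np.tan(np.radians(c['fovy']/2));K=np.array([[f,0,c['cx']],[0,f,c['cy']],[0,0,1.]])
    R=cv2.Rodrigues(np.array(c['rvec']))[0];return K,R,np.array(c['tvec']).ravel()
def cast(c,px,z):
    K,R,t=cam(c);px=np.atleast_2d(np.array(px,float))
    d=(R.T@np.linalg.inv(K)@np.c_[px,np.ones(len(px))].T).T;o=-R.T@t
    return (o+d*((z-o[2])/d[:,2])[:,None])[:,:2]
def proj(c,P):
    K,R,t=cam(c);return cv2.projectPoints(np.atleast_2d(np.array(P,float)),R,t,K,None)[0][:,0]
def circ(p):
    p=np.asarray(p,float);A=np.c_[2*p,np.ones(len(p))];s=np.linalg.lstsq(A,(p**2).sum(1),rcond=None)[0]
    r=np.sqrt(s[2]+s[0]**2+s[1]**2);return s[0],s[1],r,np.abs(np.hypot(*(p-s[:2]).T)-r).max()
def blob(c,lo,hi,near):
    m=cv2.inRange(cv2.cvtColor(c['pixels'],cv2.COLOR_BGR2HSV),lo,hi)
    cs,_=cv2.findContours(m,cv2.RETR_EXTERNAL,cv2.CHAIN_APPROX_NONE)
    cs=[k for k in cs if cv2.contourArea(k)>30]
    return min(cs,key=lambda k:np.hypot(*(k[:,0].mean(0)-near)))[:,0]
E
python3 - <<'E'
from h import *
S={'ml':(222,201),'ll':(332,284),'sl':(339,322),'mj':(325,240),'lj':(376,262),'sj':(383,296),'ora':(284,260),'tom':(362,228),'mb':(412,288)}
D={'ml':(237,190),'ll':(198,294),'sl':(152,321),'mj':(248,260),'lj':(251,302),'sj':(208,328),'ora':(203,255),'tom':(294,269),'mb':(249,344)}
for n,P in(('scene',S),('side',D)):
    c=np.load(f'{n}0.npy',allow_pickle=True).item()
    hsv=cv2.cvtColor(c['pixels'],cv2.COLOR_BGR2HSV)
    for k,p in P.items():
        z=.018 if k[1]=='l' else .05 if k[1]=='j' else .014
        jar=k[1]=='j'
        b=blob(c,*(((0,0,110),(180,60,255)) if jar else ((10,60,120),(28,200,255)) if k[1]=='l' else((0,150,100),(12,255,255))),p)
        # jar: keep the contour part above its middle row = far rim edge; lid: lower part of the disc (knob sticks out upward)
        m=(b[:,1].min()+b[:,1].max())/2
        q=b[b[:,1]<b[:,1].min()+.35*np.ptp(b[:,1])] if jar else b[b[:,1]>m-2]
        w=cast(c,q,z)
        print(n,k,'bbox',b.min(0),b.max(0),np.round(np.array(circ(w))*1000,1),'centre',np.round(cast(c,p,z)[0]*1000), hsv[p[1],p[0]])
E
```

```text
scene ml bbox [207 190] [236 210] [395.9 155.   43.7   2.7] centre [398. 156.] [ 16 100 140]
scene ll bbox [310 268] [355 300] [ 486.1 -300.1   54.5    1.7] centre [ 486. -300.] [ 16 106 145]
scene sl bbox [323 309] [354 335] [ 427.9 -410.6   34.3    1.5] centre [ 430. -409.] [ 16 109 138]
scene mj bbox [355 242] [398 312] [ 617.5 -296.6   56.1   11.5] centre [ 542. -181.] [ 80   3 244]
scene lj bbox [355 242] [398 312] [ 617.5 -296.6   56.1   11.5] centre [ 605. -314.] [ 90   3 244]
scene sj bbox [355 242] [398 312] [ 617.5 -296.6   56.1   11.5] centre [ 545. -416.] [ 45   6 241]
scene ora bbox [269 250] [297 271] [ 425.5 -167.    35.2    3.1] centre [ 430. -163.] [ 12 183 242]
scene tom bbox [352 218] [373 236] [ 691.3 -152.2   28.6    5.8] centre [ 692. -149.] [  4 180 224]
scene mb bbox [404 279] [420 295] [ 650.4 -403.3   19.6    4.3] centre [ 652. -402.] [ 22 197 241]
side ml bbox [222 179] [250 197] [397.  161.3  43.9   2.4] centre [400. 160.] [ 19 109 110]
side ll bbox [175 277] [221 310] [ 487.5 -298.1   53.5    2.2] centre [ 489. -300.] [ 16 112 114]
side sl bbox [136 307] [167 332] [ 429.  -408.5   33.2    1.2] centre [ 430. -410.] [ 17 122 109]
side mj bbox [227 278] [274 325] [ 619.  -292.5   52.4    2. ] centre [ 570. -183.] [ 40   3 227]
side lj bbox [227 278] [274 325] [ 619.  -292.5   52.4    2. ] centre [ 628. -316.] [ 48   6 226]
side sj bbox [192 309] [222 345] [ 558.8 -394.8   31.8    1.7] centre [ 570. -415.] [ 50   3 226]
side ora bbox [188 245] [216 265] [ 435.2 -165.1   35.8    3.3] centre [ 435. -160.] [ 11 200 224]
side tom bbox [281 259] [306 282] [ 679.8 -153.3   27.3   11.9] centre [ 675. -139.] [  4 176 174]
side mb bbox [234 333] [262 353] [ 648.3 -392.5   27.9    6.5] centre [ 654. -399.] [ 11 213 216]
```

Request:
arm_command(
  deltas=[
    [0,0,0,4,2,-1.5,0],
    [0,0,0,8,4,-4,0],
    [0,0,0,12,6,-6,0],
    [0,0,0,15,7.5,-8,0],
    [0,0,0,15,7.5,-8,0],
    [0,0,0,15,7.5,-8,0],
  ],
)

```text
time_s: 0.65
tcp_pos: [0.5492, -0.153, 0.3249]
ee_rot: [[-0.004, -1.0, 0.005], [-1.0, 0.004, -0.001], [0.001, -0.005, -1.0]]
wrist_force: [0.1, 0.4, 0.6]
gripper_width: 0.635
gripper_force: 0.0
```

```bash
python3 - <<'E'
from h import *
c=capture('wrist');np.save('w1.npy',c,allow_pickle=True);cv2.imwrite('pics/w1.png',c['pixels'])
s=sense();print(s['tcp_pos'],s['time_s'],s['gripper_width'])
K,R,t=cam(c);print(-R.T@t)
E
```

```text
[ 0.5495363  -0.15143053  0.32299778] 0.7 0.5850420558316929
[ 0.54758594 -0.22131314  0.4676725 ]
```

View pics/w1.png

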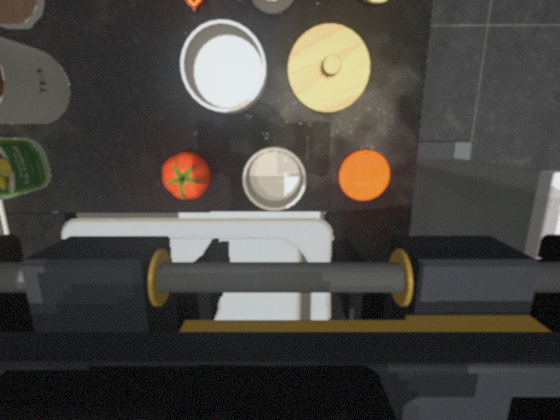

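The wrist view shows the large jar at (224,66), the large lid at (329,67), the medium jar at (274,178), the orange lid at (364,175) and the tomato at (186,176). I'll move on to see the small pair too.

Request:
arm_command(
  deltas=[
    [0,0,0,4,1,0,0],
    [0,0,0,8,2,0,0],
    [0,0,0,12,3,0,0],
    [0,0,0,15,4,0,0],
    [0,0,0,15,4,0,0],
    [0,0,0,15,4,0,0],
  ],
)

```text
time_s: 1.2
tcp_pos: [0.5097, -0.3004, 0.3197]
ee_rot: [[-0.002, -1.0, -0.003], [-1.0, 0.002, 0.001], [-0.001, 0.003, -1.0]]
wrist_force: [0.0, 0.2, 0.1]
gripper_width: 0.499
gripper_force: 0.0
```

```bash
cat >> h.py <<'E'
WOOD=((10,60,110),(28,200,255)); WHITE=((0,0,120),(180,70,255))
def farcirc(c,b,z,away=None):
    """circle through the contour's half that faces away from the picture's centre (the near half shows the wall below)"""
    w=cast(c,b,z);K,R,t=cam(c);o=(-R.T@t)[:2];m=w.mean(0);u=(m-o)/np.linalg.norm(m-o)
    return circ(w[(w-m)@u>0])
E
python3 - <<'E'
from h import *
c2=capture('wrist');np.save('w2.npy',c2,allow_pickle=True);cv2.imwrite('pics/w2.png',c2['pixels'])
c1=np.load('w1.npy',allow_pickle=True).item()
est={'ll':(.487,-.299,.018),'sl':(.4285,-.4095,.018),'mj':(.563,-.17,.05),'lj':(.619,-.2925,.05),'sj':(.559,-.395,.05)}
for i,c in((1,c1),(2,c2)):
    for k,e in est.items():
        p=proj(c,e)[0]
        if not(0<p[0]<560 and 0<p[1]<215):print(i,k,p.round(),'out');continue
        b=blob(c,*(WHITE if k[1]=='j' else WOOD),p)
        print(i,k,p.round(),b.min(0),b.max(0),np.round(np.array(farcirc(c,b,e[2]))*1000,1))
E
```

```text
1 ll [328.  69.] [286  22] [370 112] [ 486.8 -298.3   54.8    1. ]
1 sl [379. -30.] out
1 mj [270. 171.] [ 61 147] [333 262] [724.6 -23.8 100.   70.4]
1 lj [223.  70.] [179  19] [266 112] [ 618.9 -296.    52.4    0.7]
1 sj [271. -28.] out
2 ll [295. 181.] [257 141] [335 219] [ 486.3 -299.1   54.9    1.2]
2 sl [340.  98.] [314  69] [367 125] [ 428.4 -409.4   34.7    0.8]
2 mj [241. 276.] out
2 lj [196. 190.] [155 145] [238 225] [ 619.8 -296.4   52.1    1.2]
2 sj [239. 108.] [212  76] [265 131] [ 559.4 -399.    32.5    0.7]
```

View pics/w2.png

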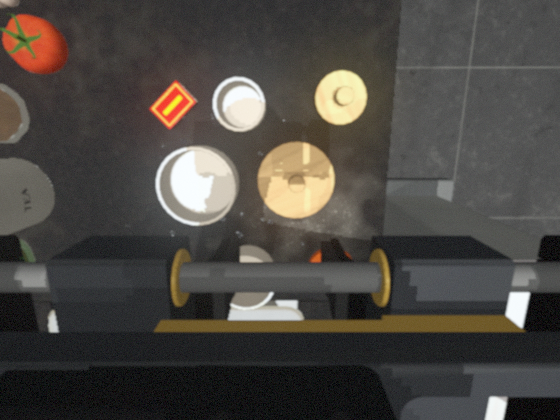

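Lids and jars are measured to about 1 mm, and their radii match the given sizes. The second wrist view shows the small lid at (340,97), the small jar at (239,104), the large lid at (295,180), the large jar at (197,186) and the matchbox at (173,104). The wood colour, knob and 34.7 mm radius confirm the small lid, so I'll grasp it.

Request:
arm_command(
  deltas=[
    [0,0,0,3,2,2,0],
    [0,0,0,6,4,5,0],
    [0,0,0,9,6.5,8,0],
    [0,0,0,10.95,8.15,11,0],
    [0,0,0,10.95,8.15,15,0],
    [0,0,0,10.95,8.15,19,0],
    [0,0,0,10.95,8.15,22,0],
    [0,0,0,10.95,8.15,22,0],
  ],
)

```text
time_s: 1.92
tcp_pos: [0.4247, -0.405, 0.0936]
ee_rot: [[-0.0, -1.0, -0.013], [-1.0, 0.0, 0.01], [-0.01, 0.013, -1.0]]
wrist_force: [-0.6, -0.0, -1.1]
gripper_width: 0.5
gripper_force: 0.0
```

Request:
arm_command(
  deltas=[
    [0,0,0,0,0,2.5,0],
    [0,0,0,0,0,4.5,0],
    [0,0,0,0,0,6.1,0],
    [0,0,0,0,0,6.1,0],
    [0,0,0,0,0,6.1,0.5],
    [0,0,0,0,0,6.1,1],
    [0,0,0,0,0,6.1,1],
    [0,0,0,0,0,6.1,1],
  ],
)

```text
time_s: 2.58
tcp_pos: [0.4295, -0.4098, 0.0423]
ee_rot: [[0.001, -1.0, 0.003], [-1.0, -0.001, -0.002], [0.002, -0.003, -1.0]]
wrist_force: [-0.4, -0.1, 1.3]
gripper_width: 0.284
gripper_force: 0.5
```

Request:
arm_command(
  deltas=[
    [0,0,0,0,0,0,1],
    [0,0,0,0,0,0,1],
    [0,0,0,0,0,0,1],
  ],
)

```text
time_s: 2.83
tcp_pos: [0.4293, -0.4098, 0.0422]
ee_rot: [[0.0, -1.0, 0.002], [-1.0, -0.0, -0.001], [0.001, -0.002, -1.0]]
wrist_force: [0.5, 2.0, 6.3]
gripper_width: 0.252
gripper_force: 30.0
```

Request:
arm_command(
  deltas=[
    [0,0,0,0,0,-3,1],
    [0,0,0,0,0,-6,1],
    [0,0,0,0,-2,-7.5,1],
    [0,0,0,-0.5,-6,-7.5,1],
    [0,0,0,-1,-10,-7.5,1],
    [0,0,0,-1.05,-13.1,-7.5,1],
    [0,0,0,-1.05,-13.1,-7.5,1],
    [0,0,0,-1.05,-13.1,-7.5,1],
  ],
)

```text
time_s: 3.5
tcp_pos: [0.5604, -0.3983, 0.1145]
ee_rot: [[0.001, -1.0, -0.001], [-1.0, -0.001, 0.001], [-0.001, 0.001, -1.0]]
wrist_force: [-0.6, 0.7, -0.4]
gripper_width: 0.253
gripper_force: 30.0
```

```bash
python3 - <<'E'
from h import *
a=capture('scene');np.save('s2.npy',a,allow_pickle=True);b=capture('wrist');np.save('w3.npy',b,allow_pickle=True);s=sense();print(s['tcp_pos'],s['wrist_force'])
p=proj(a,(.559,-.399,.06))[0].astype(int);x=a['pixels'][p[1]-60:p[1]+60,p[0]-60:p[0]+60]
cv2.imwrite('pics/s2.png',np.hstack([cv2.resize(x,(420,420)),b['pixels'][:,90:470]]))
E
```

```text
[ 0.55837063 -0.39872976  0.11487086] [-0.24045324  0.48360353 -0.92324202]
```

View pics/s2.png

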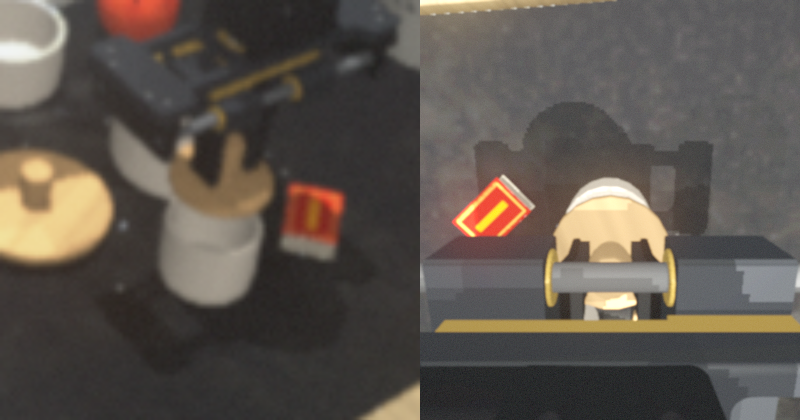

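The lid is held level above the small jar (centre at about (610,240) in the right panel). I'll lower it.

Request:
arm_command(
  deltas=[
    [0,0,0,0,0,1,1],
    [0,0,0,0,0,1.8,1],
    [0,0,0,0,0,2.3,1],
    [0,0,0,0,0,2.7,1],
    [0,0,0,0,0,3.1,1],
    [0,0,0,0,0,3.4,1],
    [0,0,0,0,0,3.4,1],
  ],
)

```text
time_s: 4.18
tcp_pos: [0.5595, -0.3992, 0.0822]
ee_rot: [[0.0, -1.0, 0.0], [-1.0, -0.0, -0.001], [0.001, -0.0, -1.0]]
wrist_force: [-1.0, -1.1, 3.1]
gripper_width: 0.253
gripper_force: 30.0
```

Request:
arm_command(
  deltas=[
    [0,0,0,0,0,0.1,0],
    [0,0,0,0,0,0.1,0],
    [0,0,0,0,0,0.1,0],
    [0,0,0,0,0,0.1,0],
    [0,0,0,0,0,-2,0],
    [0,0,0,0,0,-6,0],
    [0,0,0,0,0,-9,0],
  ],
)

```text
time_s: 4.77
tcp_pos: [0.5596, -0.3992, 0.1728]
ee_rot: [[0.0, -1.0, -0.001], [-1.0, -0.0, -0.001], [0.001, 0.001, -1.0]]
wrist_force: [0.4, -0.5, 1.4]
gripper_width: 0.495
gripper_force: 0.0
```

Request:
arm_command(
  deltas=[
    [0,0,0,-3,1.5,-3,0],
    [0,0,0,-6,4,-6,0],
    [0,0,0,-9,6,-8,0],
    [0,0,0,-10,7.3,-8,0],
    [0,0,0,-10,7.3,-8,0],
  ],
)

```text
time_s: 5.18
tcp_pos: [0.4846, -0.2967, 0.2551]
ee_rot: [[0.002, -1.0, 0.005], [-1.0, -0.002, -0.001], [0.001, -0.005, -1.0]]
wrist_force: [-0.7, 0.9, -0.1]
gripper_width: 0.497
gripper_force: 0.0
```

```bash
cat > chk.py <<'E'
from h import *
import sys
tag=sys.argv[1]
est={'ll':(.4865,-.299,.018),'lj':(.6194,-.2963,.05),'sl':(.5594,-.399,.058),'sj':(.5594,-.399,.0)}
c=capture('wrist');np.save(tag+'.npy',c,allow_pickle=True)
for k in sys.argv[2:]:
    k,*xyz=k.split(',');e=tuple(map(float,xyz)) if xyz else est[k]
    p=proj(c,e)[0]
    b=blob(c,*(WHITE if k[1]=='j' else WOOD),p)
    print(k,p.round(),b.min(0),b.max(0),np.round(np.array(farcirc(c,b,e[2]))*1000,1))
s=sense();print(s['tcp_pos'],s['time_s']);cv2.imwrite(f'pics/{tag}.png',c['pixels'])
E
python3 chk.py w4 ll lj sl
```

```text
ll [279. 187.] [234 140] [324 230] [ 486.2 -299.3   54.5    1. ]
lj [159. 194.] [112 144] [213 236] [ 619.8 -296.9   51.9    1.9]
sl [206.  95.] [171  58] [243 130] [ 559.3 -398.8   34.7    2.2]
[ 0.48574672 -0.29779908  0.25375068] 5.2333
```

View pics/w4.png

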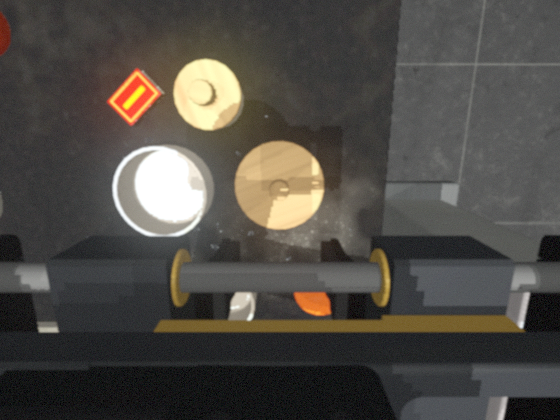

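The small lid, now at (208,94), measures r 34.7 mm at rim height and sits on the jar centre, so it is seated. The large lid is at (279,185); I'll grasp it next.

Request:
arm_command(
  deltas=[
    [0,0,0,0,0,4,0],
    [0,0,0,0,0,8,0],
    [0,0,0,0,0,12,0],
    [0,0,0,0,0,15.5,0],
    [0,0,0,0,0,18,0],
    [0,0,0,0,0,20,0],
    [0,0,0,0,0,21.1,0],
    [0,0,0,0,0,21.1,0],
  ],
)

```text
time_s: 5.9
tcp_pos: [0.4862, -0.2993, 0.039]
ee_rot: [[0.0, -1.0, -0.003], [-1.0, -0.0, 0.0], [-0.0, 0.003, -1.0]]
wrist_force: [1.6, 0.7, 0.6]
gripper_width: 0.503
gripper_force: 0.0
```

Request:
arm_command(
  deltas=[
    [0,0,0,0,0,0,0.5],
    [0,0,0,0,0,0,1],
    [0,0,0,0,0,0,1],
    [0,0,0,0,0,0,1],
    [0,0,0,0,0,0,1],
    [0,0,0,0,0,0,1],
    [0,0,0,0,0,0,1],
  ],
)

```text
time_s: 6.48
tcp_pos: [0.4867, -0.2991, 0.0408]
ee_rot: [[0.0, -1.0, 0.001], [-1.0, -0.0, -0.0], [0.0, -0.001, -1.0]]
wrist_force: [0.8, -0.8, 0.0]
gripper_width: 0.253
gripper_force: 30.0
```

Request:
arm_command(
  deltas=[
    [0,0,0,0,0,-3,1],
    [0,0,0,0,0,-6,1],
    [0,0,0,0,-2,-7.5,1],
    [0,0,0,-0.1,-6,-7.5,1],
    [0,0,0,-0.2,-10,-7.5,1],
    [0,0,0,-0.25,-13.3,-7.5,1],
    [0,0,0,-0.25,-13.3,-7.5,1],
    [0,0,0,-0.25,-13.3,-7.5,1],
  ],
)

```text
time_s: 7.15
tcp_pos: [0.6201, -0.2957, 0.1138]
ee_rot: [[0.001, -1.0, -0.002], [-1.0, -0.001, 0.001], [-0.001, 0.002, -1.0]]
wrist_force: [-0.9, -0.1, -1.6]
gripper_width: 0.253
gripper_force: 30.0
```

Request:
arm_command(
  deltas=[
    [0,0,0,0,0,1,1],
    [0,0,0,0,0,1.8,1],
    [0,0,0,0,0,2.3,1],
    [0,0,0,0,0,2.7,1],
    [0,0,0,0,0,3.1,1],
    [0,0,0,0,0,3.4,1],
    [0,0,0,0,0,3.4,1],
  ],
)

```text
time_s: 7.73
tcp_pos: [0.6192, -0.2966, 0.0812]
ee_rot: [[-0.0, -1.0, -0.0], [-1.0, 0.0, 0.0], [-0.0, 0.0, -1.0]]
wrist_force: [0.6, -0.8, -1.5]
gripper_width: 0.253
gripper_force: 30.0
```

Request:
arm_command(
  deltas=[
    [0,0,0,0,0,0.1,0],
    [0,0,0,0,0,0.1,0],
    [0,0,0,0,0,0.1,0],
    [0,0,0,0,0,0.1,0],
    [0,0,0,0,0,-2,0],
    [0,0,0,0,0,-6,0],
    [0,0,0,0,0,-9,0],
  ],
)

```text
time_s: 8.32
tcp_pos: [0.6197, -0.2968, 0.1734]
ee_rot: [[0.0, -1.0, 0.0], [-1.0, -0.0, -0.001], [0.001, -0.0, -1.0]]
wrist_force: [0.6, -0.1, 1.3]
gripper_width: 0.494
gripper_force: 0.0
```

Request:
arm_command(
  deltas=[
    [0,0,0,-3,1,-2,0],
    [0,0,0,-6,2,-4,0],
    [0,0,0,-9,3,-6,0],
    [0,0,0,-12,4,-9,0],
    [0,0,0,-15,5,-11,0],
    [0,0,0,-18.5,6,-13,0],
    [0,0,0,-18.5,6,-13,0],
    [0,0,0,-18.5,6,-13,0],
  ],
)

```text
time_s: 8.98
tcp_pos: [0.5597, -0.1098, 0.3041]
ee_rot: [[0.003, -1.0, 0.005], [-1.0, -0.003, 0.0], [-0.0, -0.005, -1.0]]
wrist_force: [-0.3, 1.0, -0.1]
gripper_width: 0.497
gripper_force: 0.0
```

```bash
sed -i 's/^WOOD.*/WOOD=((10,60,110),(28,200,255)); WHITE=((0,0,85),(180,70,255))/' h.py; python3 chk.py w5 mj,.563,-.17,.05 ll,.6194,-.2963,.058
```

```text
mj [278. 137.] [52 10] [427 320] [629.9 -57.5 139.7 122.7]
ll [226.  18.] [177   0] [278  74] [ 622.6 -279.1   47.9   18. ]
[ 0.55939488 -0.11078742  0.30243747] 9.0333
```

View pics/w5.png

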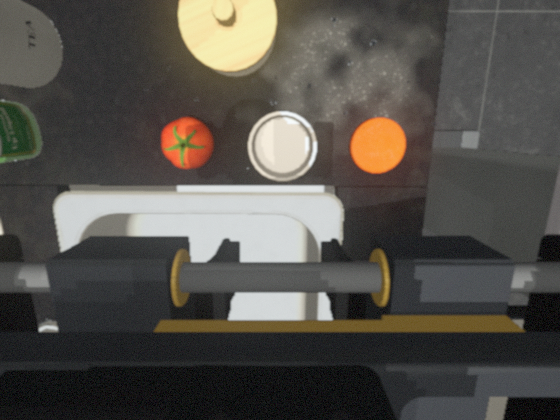

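The medium jar is at (283,146), the orange lid at (378,145) and the tomato at (187,142); the large lid sits on its jar at (227,25). I'll measure the jar inside a crop of the image.

```bash
python3 - <<'E'
from h import *
c=np.load('w5.npy',allow_pickle=True).item()
m=np.zeros_like(c['pixels']);m[95:182,238:328]=c['pixels'][95:182,238:328];d=dict(c,pixels=m)
for v in(100,130,150):
    b=blob(d,(0,0,v),(180,70,255),(283,146));print(v,b.min(0),b.max(0),np.round(np.array(farcirc(c,b,.05))*1000,1),np.round(np.array(circ(cast(c,b,.05)))*1000,1))
b=blob(c,*WOOD,(226,20));b=b[(b[:,1]>1)];w=cast(c,b,.058);print('ll',np.round(np.array(circ(w))*1000,1))
E
```

```text
100 [247  95] [327 181] [ 559.2 -175.7   54.    16.9] [ 550.7 -168.7   48.5   18.2]
130 [247 110] [317 180] [ 558.2 -159.5   42.7    1. ] [ 558.1 -158.7   42.1    1. ]
150 [248 111] [316 180] [ 558.3 -159.3   42.1    1. ] [ 558.2 -158.7   41.7    1. ]
ll [ 618.3 -295.5   54.8    3. ]
```

Request:
arm_command(
  deltas=[
    [0,0,0,-3,2,0,0],
    [0,0,0,-6,4,0,0],
    [0,0,0,-9,6,0,0],
    [0,0,0,-12,8,0,0],
    [0,0,0,-15,10,0,0],
    [0,0,0,-18,12,0,0],
    [0,0,0,-21,14,0,0],
    [0,0,0,-24,16,0,0],
  ],
)

```text
time_s: 9.7
tcp_pos: [0.3986, 0.1286, 0.3005]
ee_rot: [[-0.003, -1.0, -0.002], [-1.0, 0.003, -0.001], [0.001, 0.002, -1.0]]
wrist_force: [0.1, 1.7, 0.7]
gripper_width: 0.502
gripper_force: 0.0
```

Request:
arm_command(
  deltas=[
    [0,0,0,-1.8,0,0,0],
    [0,0,0,-1.8,0,0,0],
    [0,0,0,-1.8,0,0,0],
  ],
)

```text
time_s: 9.95
tcp_pos: [0.3995, 0.1464, 0.3006]
ee_rot: [[0.001, -1.0, -0.002], [-1.0, -0.001, -0.001], [0.001, 0.002, -1.0]]
wrist_force: [0.4, -0.3, -0.4]
gripper_width: 0.502
gripper_force: 0.0
```

```bash
python3 chk.py w6 ml,.3965,.158,.018
```

```text
ml [282. 191.] [248 159] [314 223] [397.7 158.2  44.4   1.2]
[0.39968515 0.14584489 0.30067344] 10.0
```

View pics/w6.png

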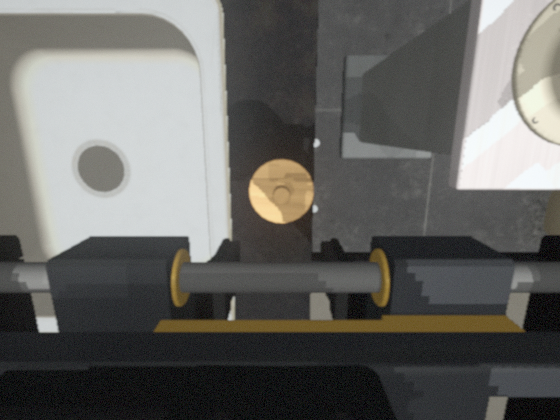

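The medium lid is at (281,191) with r 44.4 mm and wooden, so it is confirmed. The medium jar is at (558.3, -159.3) mm with r 42 mm, which also matches. I'll grasp the lid.

Request:
arm_command(
  deltas=[
    [0,0,0,-1.17,0.2,4,0],
    [0,0,0,-1.17,0.2,8,0],
    [0,0,0,-1.17,0.2,12,0],
    [0,0,0,-1.17,0.2,16,0],
    [0,0,0,-1.17,0.2,19.5,0],
    [0,0,0,-1.17,0.2,22.5,0],
    [0,0,0,-1.17,0.2,24.8,0],
    [0,0,0,-1.17,0.2,26.1,0],
  ],
)

```text
time_s: 10.67
tcp_pos: [0.3967, 0.1553, 0.0375]
ee_rot: [[-0.003, -1.0, -0.005], [-1.0, 0.004, -0.004], [0.004, 0.005, -1.0]]
wrist_force: [-0.8, 0.4, 2.0]
gripper_width: 0.5
gripper_force: 1.7
```

Request:
arm_command(
  deltas=[
    [0,0,0,0,0,0,0],
    [0,0,0,0,0,0,0.5],
    [0,0,0,0,0,0,1],
    [0,0,0,0,0,0,1],
    [0,0,0,0,0,0,1],
    [0,0,0,0,0,0,1],
    [0,0,0,0,0,0,1],
    [0,0,0,0,0,0,1],
  ],
)

```text
time_s: 11.33
tcp_pos: [0.3975, 0.1582, 0.0407]
ee_rot: [[0.0, -1.0, 0.0], [-1.0, -0.0, 0.0], [-0.0, -0.0, -1.0]]
wrist_force: [0.4, -0.4, -0.1]
gripper_width: 0.249
gripper_force: 30.0
```

Request:
arm_command(
  deltas=[
    [0,0,0,0,0,-3,1],
    [0,0,0,0,0,-6,1],
    [0,0,0,2,0,-8,1],
    [0,0,0,5,0,-9,1],
    [0,0,0,9,0,-9,1],
    [0,0,0,13,0,-9,1],
    [0,0,0,17,0,-9,1],
    [0,0,0,21,-1,-9,1],
  ],
)

```text
time_s: 12.0
tcp_pos: [0.4052, -0.0534, 0.1307]
ee_rot: [[0.001, -1.0, -0.001], [-1.0, -0.001, 0.001], [-0.001, 0.001, -1.0]]
wrist_force: [1.2, 1.3, -1.2]
gripper_width: 0.251
gripper_force: 30.0
```

Request:
arm_command(
  deltas=[
    [0,0,0,3.5,-2,0,1],
    [0,0,0,6,-5,0,1],
    [0,0,0,8.5,-8,0,1],
    [0,0,0,10,-11,0,1],
    [0,0,0,10.75,-14,0.5,1],
    [0,0,0,10.75,-15.08,1,1],
    [0,0,0,10.75,-15.08,1.5,1],
    [0,0,0,10.75,-15.08,1.5,1],
  ],
)

```text
time_s: 12.67
tcp_pos: [0.5567, -0.1588, 0.1134]
ee_rot: [[-0.001, -1.0, -0.005], [-1.0, 0.001, 0.001], [-0.001, 0.005, -1.0]]
wrist_force: [-1.4, -0.3, -0.9]
gripper_width: 0.254
gripper_force: 30.0
```

```bash
python3 - <<'E'
from h import *
a=capture('scene');b=capture('side');s=sense();print(s['tcp_pos'],s['wrist_force'],s['gripper_width'])
o=[]
for c in(a,b):
    p=proj(c,(.558,-.159,.06))[0].astype(int);o.append(cv2.resize(c['pixels'][p[1]-50:p[1]+50,p[0]-50:p[0]+50],(400,400)))
cv2.imwrite('pics/s7.png',np.hstack(o))
E
```

```text
[ 0.55666321 -0.15874191  0.11500127] [ 0.51854333 -0.00870937 -0.69025086] 0.2520989127801143
```

View pics/s7.png

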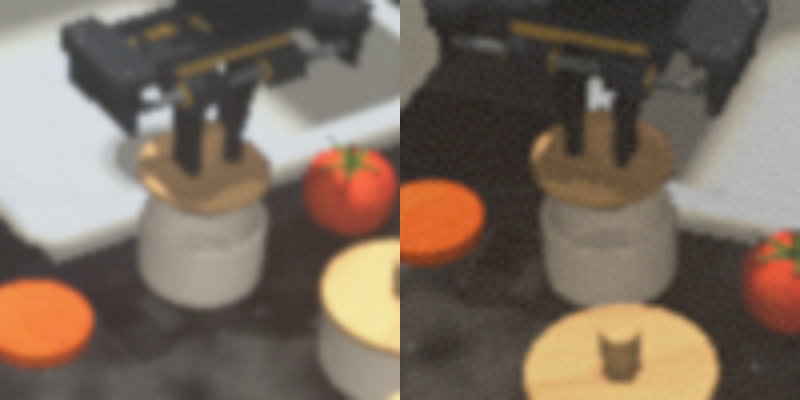

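The medium lid is level and centred over its jar in both views (at (203,170) and (605,165)). I'll lower it and release.

Request:
arm_command(
  deltas=[
    [0,0,0,0,0,1,1],
    [0,0,0,0,0,1.8,1],
    [0,0,0,0,0,2.3,1],
    [0,0,0,0,0,2.7,1],
    [0,0,0,0,0,3.1,1],
    [0,0,0,0,0,3.4,1],
    [0,0,0,0,0,3.4,1],
  ],
)

```text
time_s: 13.35
tcp_pos: [0.5582, -0.1593, 0.0811]
ee_rot: [[0.0, -1.0, -0.001], [-1.0, -0.0, -0.0], [0.0, 0.001, -1.0]]
wrist_force: [0.1, -0.3, -2.1]
gripper_width: 0.25
gripper_force: 30.0
```

Request:
arm_command(
  deltas=[
    [0,0,0,0,0,0.1,0],
    [0,0,0,0,0,0.1,0],
    [0,0,0,0,0,0.1,0],
    [0,0,0,0,0,0.1,0],
    [0,0,0,0,0,-2,0],
    [0,0,0,0,0,-6,0],
    [0,0,0,0,0,-9,0],
  ],
)

```text
time_s: 13.93
tcp_pos: [0.5585, -0.1595, 0.1734]
ee_rot: [[0.001, -1.0, 0.0], [-1.0, -0.001, -0.001], [0.001, -0.0, -1.0]]
wrist_force: [0.6, -0.4, 0.3]
gripper_width: 0.495
gripper_force: 0.0
```

Request:
arm_command(
  deltas=[
    [0,0,0,-2,0,-3,0],
    [0,0,0,-3,1,-6,0],
    [0,0,0,-4,2,-10,0],
    [0,0,0,-4,2,-13,0],
    [0,0,0,-4,2,-13,0],
    [0,0,0,-4,2,-13,0],
  ],
)

```text
time_s: 14.43
tcp_pos: [0.539, -0.119, 0.3043]
ee_rot: [[0.0, -1.0, 0.006], [-1.0, -0.0, 0.0], [-0.0, -0.006, -1.0]]
wrist_force: [0.2, -1.0, -1.4]
gripper_width: 0.499
gripper_force: 0.0
```

```bash
python3 chk.py w8 ml,.5583,-.1593,.058; python3 - <<'E'
from h import *
o=[]
for n in('scene','side'):
    c=capture(n);p=proj(c,(.59,-.28,.03))[0].astype(int);o.append(cv2.resize(c['pixels'][p[1]-75:p[1]+75,p[0]-65:p[0]+65],(390,450)))
    for k,e in{'ml':(.558,-.159,.058),'ll':(.6194,-.2963,.058),'sl':(.5594,-.399,.058)}.items():
        b=blob(c,*WOOD,proj(c,e)[0]);m=(b[:,1].min()+b[:,1].max())/2;print(n,k,np.round(np.array(circ(cast(c,b[b[:,1]>m-2],.058)))*1000,1))
cv2.imwrite('pics/s8.png',np.hstack(o))
E
```

```text
ml [265. 154.] [228 116] [302 190] [ 558.3 -158.7   43.7    0.7]
[ 0.53813567 -0.11904242  0.30215028] 14.4833
scene ml [ 555.8 -163.9   42.     3.3]
scene ll [ 616.8 -299.1   54.6    2.1]
scene sl [ 557.6 -401.3   34.7    2.1]
side ml [ 561.9 -164.6   41.2    2.6]
side ll [ 621.4 -299.5   53.6    3.2]
side sl [ 561.6 -401.    33.6    2.5]
```

View pics/s8.png

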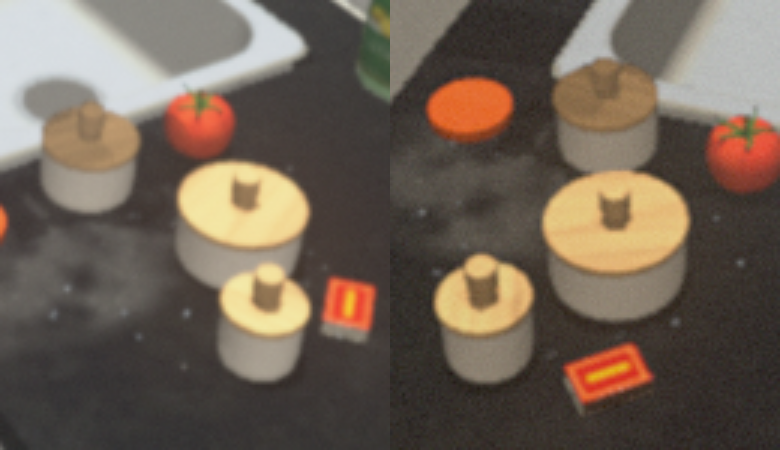

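All three lids sit level and closed: medium at (90,140), large at (243,205) and small at (265,305). The tomato, matchbox and orange lid look undisturbed, so I'm handing in.

```bash
python3 -c "
from station import *
print(finish_job())"
```

```text
the job is handed in; nothing more can be done
None
```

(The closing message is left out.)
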